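# Index the toiletry carousel and load the tin

## Task

The rotating toiletry tray on the ledge was left between two of its stops. Push (do not grip) its upright post round, anticlockwise as seen from above, until the tray drops into the next detent, and press it home there firmly with at least 8 N, but never push on it with more than 18 N. Then set the closed round tin upright in the tray's round well, let go of it, and leave the tray locked and the other things on the ledge where they are.

Things in the scene. Friction and masses are not known exactly. Their poses are not given: they have to be found in the camera images.
- axis (a point): Centre of the carousel's top face: on the tray's vertical turning axis, at the height of the tray's upper surface, 42 mm above the ledge. On the tray round it stand a hub (32 mm wide, 16 mm high), a post, a round well, and, fixed to it, a small beaker (42 mm wide, 45 mm high, opposite the post, 70 mm out) and a ribbed soap pad (opposite the well, 16 mm high).
- post (a point): Upright round post on the tray, 16 mm thick, rising 40 mm above the tray's surface, 80 mm from the axis; this point is on its centre line, 20 mm above that surface. Push it with the fingertips low down; do not grip it. Force felt at it on the way: light drag of 1 to 4 N; a hump of about 5 to 8 N; then the tray jumps ahead by itself, up to 20 mm, into the detent.
- well (a point): Centre of the floor of the tray's round well (the floor is the tray's upper surface), 65 mm from the axis, 90 degrees clockwise from the post seen from above: a low ring wall 6 mm high and 3.5 mm thick, 66 mm inside diameter. It turns with the tray.
- plunger_end (a point): Outer end of the thin steel plunger rod (8 mm diameter, 16 mm above the ledge) that sticks out of a small grey block on the side of the fixed drum, just beyond the tray's rim. With the tray locked in the detent it is 128 mm from the axis (horizontally); while the tray is between stops 132 mm or more.
- tin_center (a point): Centre (half-way up) of the closed round tin with a plain metal lid, 57 mm in diameter, 42 mm high, about 0.14 kg, loose on the ledge to the right of the carousel. Grip it in its upper half so that the fingertips stay above the well's ring wall.
- tray: White round turning tray, 210 mm across, 12 mm thick; origin on its axis at ledge height; z up, -y points at the post, -x at the well. It must turn 0.3 to 1.1 rad anticlockwise; just where its detent lies is hidden beneath it and differs each time. Pushing on it with more than 18 N does damage.
- lota: Bystander: small round-bellied aluminium pot, 92 mm wide, 88 mm high, open at the top; origin at the centre of its underside.
- soap_rack: Bystander: grey and white honeycomb plastic soap rack, 85 x 125 x 24 mm; origin at the centre of its underside.
- comb: Bystander: white plastic comb lying flat, 30 x 150 x 5 mm, long along its y; origin under its middle.
- tongue_cleaner: Bystander: U-shaped steel tongue cleaner lying flat, about 115 x 65 x 6 mm; origin near its middle.
- stand: Fixed grey drum under the tray, 190 mm across; origin at its underside's centre on the axis. Hidden in it is the detent: past the hump the tray meets a rubber-buffered stop, where the force at the post climbs by about 3 N per mm without limit: press it home there with 8 to 18 N for a moment. Let go, the tray springs back a few mm but stays locked. It cannot turn past the stop.

How it is judged (in metres and radians):
On the way, in this order (a step that is already met when the one before it is completed fails the run):
1. the tray is pressed home in the next detent: its plunger has dropped in and the fingers press on the tray with more than 8 N (horizontal distance between plunger_end and axis below 0.1295 m and angular speed of tray below 0.1 rad/s and contact force between the fingers and tray above 8 N), for 0.1 s.
2. the tin stands in the well (horizontal distance between tin_center and well below 0.006 m and z of tin_center in the frame of well below 0.024 m and angle between tin_center's own z axis and vertical below 0.08 rad), for 0.2 s.
At the end, for the whole second after the job is handed in: The tray is at rest and locked in its detent (plunger end less than 129.5 mm from the axis), and the tin stands upright (within 0.08 rad), at rest, on the floor of the round well: within 6 mm of its centre, tin centre less than 24 mm above the floor (all of step 2 and horizontal distance between plunger_end and axis below 0.1295 m and angular speed of tray below 0.05 rad/s and linear speed of tin below 0.02 m/s); the robot touches nothing.
It fails at once if the robot pushes on the tray with more than 18 N (contact force between any of the fingers, the arm and tray above 18 N).
It fails at once if a bystander is moved by more than 30 mm (distance of any of lota, soap_rack, comb, tongue_cleaner from where it was at the start of the episode above 0.03 m).
It fails at once if the lota is tipped (angle between lota's own z axis and vertical above 0.3 rad).
It also fails if it takes over 72 s, if anything falls off the work surface, if the arm or the gripper's body presses on something with over 40 N, if the wrist force passes 120 N, or if a joint passes its speed limit or range.

## Robot

A 6-joint arm with a two-finger parallel gripper is mounted at the origin on the work surface. World frame = base frame: x ahead of the robot, y to its left, z up, the work surface at z = 0. Lengths are in mm, angles in rad, forces in N, time in s.
With the tool pointing down it reaches from about 400 to 925 mm from the base axis. Payload 3.4 kg.
Tool frame: the origin (TCP) lies midway between the tips of the shut fingers; the grasp point (between the pads) lies 19 mm behind it; z points along the fingers, y is the direction in which the jaws open and shut (so a half turn about z gives the same grasp; the last joint's range is limited). The gripper opens to 85 mm and grips with 20 to 120 N. Pads are 22 mm wide; open, the fingers measure 114 mm over their backs; the gripper's body (76 mm by 85 mm) begins 54 mm behind the grasp point. The pads swing forward as they close: fully open they stand 13 mm farther back than shut.
Start: joints at [-1.312, 0.307, 1.506, -0, 1.328, -0.073], TCP at [187.823, -543.464, 231.305] pointing down, gripper open.
Joint ranges: [-3.12, 3.12], [-1.05, 2.28], [0.14, 2.33], [-1.42, 4.57], [0.1, 2.73], [-2.68, 2.68]. Speed limits (rad/s): [2.57, 2.57, 3.14, 3.14, 3.14, 3.14].

## Interface

Orientations are given as a rotation vector (axis times angle).
In Python, from rig import bot gives the robot as it stands. The module is installed in compiled form; this text tells all that it offers.
- The arm moves only by the shell command python3 -m handwheel 'ROWS' [OPENING] [FORCE]. ROWS is JSON, a list of rows, each an object of numbers: "x", "y", "z": the shift along the tool's x, y, z in m; "yaw": the turn about the tool's z in degrees. A call has 1 to 20 rows; each row shifts and turns the pose as measured when the row begins, along the tool's axes as they then stand; what a row does not reach is not made up. A row lasts 1/10 s, in which the tool goes at most 50 mm and 8.59 degrees, less where a joint would pass 70% of its speed; a pose out of reach is approached as far as the arm can. A call with a gripper value outside its range is refused whole. OPENING is the opening, from -1 (shut) to 1 (fully open), set as the call begins (- or left out, the last holds). The fingers move at their own pace and stop on an object; FORCE is the grip in N (left out, the last holds). Time passes only in rows, so rows that do not move let the fingers close. It gives the time, the measured TCP pose, the force and the opening at its end, in the units of the state.
- bot.sense(): the state, without advancing time (a new reading comes with each control period).
- bot.snapshot(name): name is "scene" or "top"; returns a dict with "frame" (384x512x3 uint8, red, green, blue), "mtx" (3x3 intrinsics, pixels), "world_from_camera" (4x4, takes a point from camera to world coordinates). Camera axes: x right, y up, looking along -z (the intrinsics and any distortion apply to the point x, -y, -z); pixel columns grow to the right and rows downward; lengths in mm; the calibration is good to about 2 mm. A picture is of the moment at which its call begins. There is no depth.
- bot.job_done(): hands the job in, once; it reports no verdict.
Trained networks look in the newest picture that a camera, given by its name, has taken for a name from the list of things; names that differ only in an ending like _2 or _b are one class to them, and where a whole thing is asked for, a point or a joint stands for the part that bears it (a point fixed in the world has none). Each returns a list of dicts, best first, with "conf" (0 to 1); they miss things now and then, are a little off and sometimes report something else, mostly with a low value. They report only what shows in the picture. A call takes as long as a camera call.
- bot.cut_out(thing, camera): "pixels" (384x512 bool, what is visible of it) and "bbox" ([centre column, centre row, width, height] in pixels, round what is visible of it).
- bot.spot_point(thing, camera): "at" ([column, row] in pixels: a listed point, or the origin of a listed thing).
The state is a dict: "time": time; "qpos": joint angles; "qd": joint speeds; "joint_efforts": joint torques, N m; "tcp_pos": TCP position; "tool_rot": TCP orientation; "wrist_force": force on the tool from outside, world axes, zero at the start; "ft_torque": the same for the moment, N m; "finger_gap": opening from 0.0 (shut) to 1.0 (fully open).
Only numpy, scipy, OpenCV 4.12 (cv2) and the standard library are available. Lean on these libraries where they do the work, as an engineer would, in place of code of your own. Each camera call takes 0.05 s, during which the arm holds its last target. There are 200 camera calls.

## Working session

There is one attempt and no reset: what is moved stays moved. The work goes in short steps, Python scripts to look and compute and a shell command to move; the robot and the scene stay as the last step left them, time stands still between calls to the robot, and variables do not carry over. Pictures are saved under pics/ and viewed, about 8 in all and at most 12, crops included, and the job is handed in when it is done.

```bash
mkdir -p pics; cat > h.py <<'E'
import numpy as np, cv2
from rig import bot
from scipy.spatial.transform import Rotation as R
def ray(s,px):
    K=np.array(s["mtx"]);T=np.array(s["world_from_camera"])
    d=np.linalg.solve(K,[px[0],px[1],1.]);d=T[:3,:3]@[d[0],-d[1],-d[2]]
    return T[:3,3],d
def atz(s,px,z):
    o,d=ray(s,px);return o+d*(z-o[2])/d[2]
def proj(s,p):
    K=np.array(s["mtx"]);T=np.array(s["world_from_camera"])
    c=T[:3,:3].T@(np.array(p,float)-T[:3,3]);c=K@[c[0],-c[1],-c[2]];return c[:2]/c[2]
E
python3 - <<'E'
from h import *
np.set_printoptions(precision=1,suppress=True)
st=bot.sense();print(st)
zs=dict(axis=42,post=62,well=42,plunger_end=16,tin_center=21,lota=0,soap_rack=0,comb=0,tongue_cleaner=0)
for c in("top","scene"):
    s=bot.snapshot(c);cv2.imwrite(f"pics/{c}0.png",s["frame"][:,:,::-1]);print(c,np.array(s["world_from_camera"])[:3,3])
    for n,z in zs.items():
        for r in bot.spot_point(n,c)[:2]: print(n,round(r["conf"],2),np.array(r["at"]),atz(s,r["at"],z))
E
```

```text
{'time': 0.0, 'qpos': array([-1.3,  0.3,  1.5,  0. ,  1.3, -0.1]), 'qd': array([ 0.,  0., -0., -0.,  0., -0.]), 'joint_efforts': array([  0. , -45.8, -25.2,  -0. ,   0. ,  -0. ]), 'tcp_pos': array([ 187.6, -542.8,  230.4]), 'tool_rot': array([-3.1, -0.5,  0. ]), 'wrist_force': array([-0.8, -0.1,  0.5]), 'ft_torque': array([-0.1, -0. ,  0. ]), 'finger_gap': 0.9967328340505466}
top [ 409.5  -20.1 1475.6]
axis 0.86 [207.8 178.2] [602.8 111.3  42. ]
post 0.86 [220.2 202.3] [523.1  67.2  62. ]
well 0.81 [189.4 198.1] [536.1 168.9  42. ]
well 0.44 [365.7 188.1] [ 582.5 -406.7   42. ]
tin_center 0.71 [305.  202.6] [ 531.9 -210.6   21. ]
lota 0.82 [300.7 132.7] [ 772.9 -196.5    0. ]
soap_rack 0.82 [364.8 185.2] [ 597.3 -415.     0. ]
soap_rack 0.48 [305.7 202. ] [ 535.8 -215.7    0. ]
comb 0.87 [152.5 246.5] [376.4 290.1   0. ]
tongue_cleaner 0.5 [123.4 186.3] [574.3 396.9   0. ]
tongue_cleaner 0.2 [189.1 197.6] [541.5 175.6   0. ]
scene [1337.2  100.5  578.1]
axis 0.93 [303.3 193.8] [557.  110.4  42. ]
post 0.86 [289.5 176. ] [508.9  72.4  62. ]
well 0.55 [324.2 187.8] [523.9 162.6  42. ]
plunger_end 0.57 [357.8 221.4] [619.4 241.4  16. ]
tin_center 0.57 [186.8 186.2] [ 526.1 -202.3   21. ]
tin_center 0.4 [414.7 216.1] [589.6 375.2  21. ]
lota 0.61 [156.6 251.3] [ 759.  -206.3    0. ]
soap_rack 0.75 [ 97.9 202.3] [ 597.8 -427.7    0. ]
comb 0.57 [358.5 223.7] [607.7 246.3   0. ]
comb 0.5 [365.  170.9] [356.3 287.9   0. ]
tongue_cleaner 0.53 [412.5 215.2] [558.4 381.    0. ]
```

```bash
python3 - <<'E'
import cv2,numpy as np
a=cv2.imread("pics/top0.png")[90:290,90:390];b=cv2.imread("pics/scene0.png")[120:320,60:460]
cv2.imwrite("pics/c0.png",cv2.resize(a,None,fx=2.66,fy=2.66,interpolation=2));cv2.imwrite("pics/c1.png",cv2.resize(b,None,fx=2,fy=2,interpolation=2))
E
```

```text
(no output)
```

View pics/c0.png

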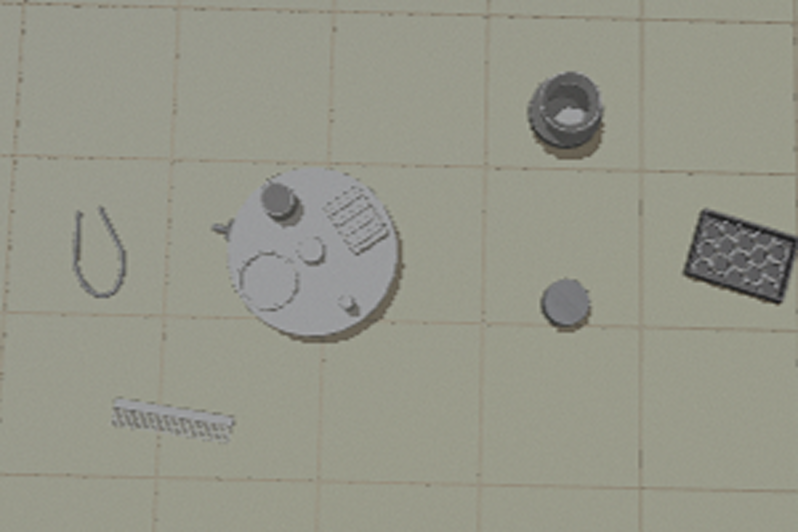

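View pics/c1.png

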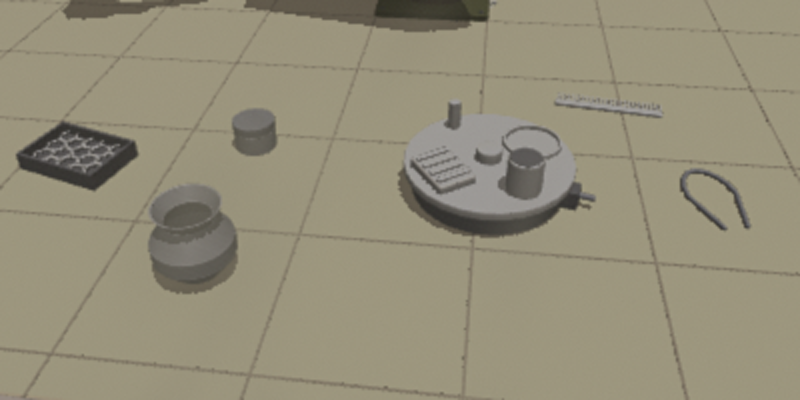

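```bash
cat >> h.py <<'E'
from scipy.optimize import minimize
def cyl(s,x,y,z0,z1,r,k=8):
    a=np.linspace(0,2*np.pi,48,endpoint=False)
    P=np.array([proj(s,[x+r*np.cos(t),y+r*np.sin(t),z]) for z in(z0,z1) for t in a])
    m=np.zeros((384*k,512*k),np.uint8)
    cv2.fillConvexPoly(m,cv2.convexHull(((P+.5)*k-.5).astype(np.float32)).round().astype(int),1)
    return cv2.resize(m.astype(np.float32),(512,384),interpolation=cv2.INTER_AREA)
def fit(s,mask,x,y,z0,z1,r,ign=None):
    m=mask.astype(np.float32)
    def f(p):
        d=np.abs(cyl(s,p[0],p[1],z0,z1,r)-m)
        return d.sum()
    o=minimize(f,[x,y],method="Nelder-Mead",options=dict(initial_simplex=[[x,y],[x+15,y],[x,y+15]],xatol=.3,fatol=.5))
    return o.x,o.fun/m.sum()
def tri(s1,p1,s2,p2):
    A=[];b=[]
    for s,p in((s1,p1),(s2,p2)):
        o,d=ray(s,p);d/=np.linalg.norm(d);M=np.eye(3)-np.outer(d,d);A.append(M);b.append(M@o)
    return np.linalg.lstsq(np.vstack(A),np.hstack(b),rcond=None)[0]
E
python3 - <<'E'
from h import *
np.set_printoptions(precision=1,suppress=True)
S={}
for c in("top","scene"):
    s=S[c]=bot.snapshot(c)
    for n,x,y,z0,z1,r in(("tray",585,112,30,42,105),("tin_center",530,-208,0,42,28.5)):
        for q in bot.cut_out(n,c)[:1]:
            print(c,n,q["conf"],q["bbox"],q["pixels"].sum(),*fit(s,q["pixels"],x,y,z0,z1,r))
    for n in("post","plunger_end"):
        for q in bot.cut_out(n,c)[:1]: print(c,n,q["conf"],np.array(q["bbox"]))
s=S["top"]
for n,p,z in(("hub",(207.3,183.2),58),("posttop",(220.7,202.9),82),("well",(191.1,195.6),45),("tin",(302.8,203.5),42),("plung",(170.3,175.7),16)): print(n,atz(s,p,z))
print(tri(S["top"],[220.2,202.3],S["scene"],[289.5,176]))
s=S["scene"]
for n,p,z in(("hub",(304,195.5),55),("posttop",(287.5,171),82),("well",(325,192),45),("tin",(187,177.5),42)): print(n,atz(s,p,z))
E
```

```text
top tray 0.67 [207.2, 185.8, 66.3, 67.0] 3143 [583.8 115.1] 0.032671810372255805
top tin_center 0.76 [303.4, 202.8, 11.3, 18.5] 247 [ 528.  -199.1] 0.08824645748987854
top post 0.6 [207.8 184.2  64.3  62.6]
scene tray 0.71 [305.5, 198.4, 86.4, 63.6] 3709 [577.4 112.2] 0.0382894648153141
scene tin_center 0.69 [189.1, 185.6, 23.1, 23.5] 468 [ 523.3 -203. ] 0.0673076923076923
scene post 0.66 [306.2 199.2  85.1  58. ]
hub [584.3 110.9  58. ]
posttop [519.6  64.3  82. ]
well [544.1 163.4  45. ]
tin [ 527.1 -200.7   42. ]
plung [611.8 238.7  16. ]
[522.3  69.8  70. ]
hub [583.  112.1  55. ]
posttop [517.6  67.1  82. ]
well [547.3 163.9  45. ]
tin [ 515.2 -202.4   42. ]
```

```bash
cat >> h.py <<'E'
def goto(x,y,z,yh=None):
    "shift in current tool axes (m) and yaw (deg) to bring TCP to xyz and tool y heading to yh (deg)"
    s=bot.sense();r=R.from_rotvec(s["tool_rot"]);d=r.inv().apply(np.array([x,y,z])-s["tcp_pos"])/1000
    ty=r.apply([0,1,0]);h=np.degrees(np.arctan2(ty[1],ty[0]))
    print("t",round(s["time"],2),"tcp",s["tcp_pos"].round(1),"yhead",round(h,1),"tilt",r.apply([0,0,1]).round(3),"F",np.round(s["wrist_force"],2),"gap",round(s["finger_gap"],3))
    print("shift",d.round(4),"yaw",None if yh is None else round((h-yh+180)%360-180,1))
E
python3 -c "
from h import *
goto(499,92,180,-53.7)"
```

```text
t 1.5 tcp [ 187.8 -543.5  231.3] yhead -70.9 tilt [-0.  0. -1.] F [-0.26  0.02 -0.13] gap 0.999
shift [ 0.5017 -0.499   0.0513] yaw -17.2
```

```bash
python3 -m handwheel '[{"x":0.045},{"x":0.045},{"x":0.045},{"x":0.045},{"x":0.025,"y":-0.04},{"x":0.025,"y":-0.04},{"x":0.025,"y":-0.04},{"x":0.025,"y":-0.04},{"x":0.025,"y":-0.04},{"x":0.025,"y":-0.04},{"x":0.025,"y":-0.04},{"x":0.025,"y":-0.04},{"x":0.025,"y":-0.04},{"x":0.025,"y":-0.04},{"yaw":-8.5},{"yaw":-8.5},{"x":0}]' -1 20; python3 -c "
from h import *
goto(499,92,120,-53.7)"
```

```text
t 1.5 tcp [ 187.8 -543.5  231.3] yhead -70.9 tilt [-0.  0. -1.] F [-0.26  0.02 -0.13] gap 0.999
shift [ 0.5017 -0.4989  0.1113] yaw -17.2validation failed for argument at $[0]...
```

```bash
python3 -m handwheel '[{"x":0.045,"y":0,"z":0,"yaw":0}]' -1 20; python3 -m handwheel --help | head -20
```

```text
time: 1.6
tcp_pos: [226.9, -530.8, 231.4]
tool_rot: [3.098, 0.511, -0.004]
wrist_force: [1.3, -0.6, 0.4]
finger_gap: 0.855invalid input: not JSON, or not a number
```

```bash
python3 -m handwheel '[{"x":0.045,"y":0,"z":0,"yaw":0},{"x":0.045,"y":0,"z":0,"yaw":0},{"x":0.045,"y":0,"z":0,"yaw":0},{"x":0.025,"y":-0.04,"z":0,"yaw":0},{"x":0.025,"y":-0.04,"z":0,"yaw":0},{"x":0.025,"y":-0.04,"z":0,"yaw":0},{"x":0.025,"y":-0.04,"z":0,"yaw":0},{"x":0.025,"y":-0.04,"z":0,"yaw":0},{"x":0.025,"y":-0.04,"z":0,"yaw":0},{"x":0.025,"y":-0.04,"z":0,"yaw":0},{"x":0.025,"y":-0.04,"z":0,"yaw":0},{"x":0.025,"y":-0.04,"z":0,"yaw":0},{"x":0.025,"y":-0.04,"z":0,"yaw":0},{"x":0,"y":0,"z":0,"yaw":-8.5},{"x":0,"y":0,"z":0,"yaw":-8.5},{"x":0,"y":0,"z":0,"yaw":0}]'; python3 -c "
from h import *
goto(499,92,120,-53.7)"
```

```text
time: 3.2
tcp_pos: [478.8, -8.3, 229.4]
tool_rot: [2.98, 0.971, 0.011]
wrist_force: [-0.2, -0.4, 0.4]
finger_gap: 0.002
t 3.2 tcp [478.8  -8.3 229.4] yhead -53.9 tilt [ 0.009 -0.005 -1.   ] F [-0.24 -0.44  0.36] gap 0.002
shift [ 0.0749 -0.0702  0.1091] yaw -0.2
```

```bash
python3 -m handwheel '[{"x":0.022,"y":-0.022,"z":0.03,"yaw":0},{"x":0.022,"y":-0.022,"z":0.03,"yaw":0},{"x":0.022,"y":-0.022,"z":0.03,"yaw":0},{"x":0.012,"y":-0.01,"z":0.02,"yaw":0},{"x":0,"y":0,"z":0,"yaw":0}]'; python3 -c "
from h import *
goto(499,92,55,-53.7)
for c in('top','scene'):
  s=bot.snapshot(c);cv2.imwrite(f'pics/{c}1.png',s['frame'][:,:,::-1]);print(proj(s,bot.sense()['tcp_pos']))
"
```

```text
time: 3.7
tcp_pos: [503.7, 98.6, 118.3]
tool_rot: [2.986, 0.934, 0.024]
wrist_force: [0.3, -0.6, -0.3]
finger_gap: 0.001
t 3.7 tcp [503.7  98.6 118.3] yhead -55.3 tilt [ 0.019 -0.007 -1.   ] F [ 0.27 -0.61 -0.33] gap 0.001
shift [-0.0084  0.0017  0.0632] yaw -1.6
[208.90574183 206.75676047]
[300.42754436 155.89266043]
```

```bash
python3 -m handwheel '[{"x":-0.004,"y":0,"z":0.022,"yaw":-0.8},{"x":-0.004,"y":0.001,"z":0.02,"yaw":-0.8},{"x":0,"y":0,"z":0.015,"yaw":0},{"x":0,"y":0,"z":0.005,"yaw":0},{"x":0,"y":0,"z":0,"yaw":0}]'; python3 -c "
from h import *
goto(505.2,83.7,55,-53.7)
for c in('top','scene'):
  s=bot.snapshot(c);f=s['frame'][:,:,::-1]
  f=f[140:240,150:280] if c=='top' else f[100:230,230:400]
  cv2.imwrite(f'pics/{c}2.png',cv2.resize(f,(0,0),fx=3,fy=3,interpolation=2))
a=cv2.imread('pics/top2.png');b=cv2.imread('pics/scene2.png');o=np.zeros((390,900,3),np.uint8);o[:300,:390]=a;o[:,390:]=b;cv2.imwrite('pics/v2.png',cv2.resize(o,(800,347)))
"
```

```text
time: 4.3
tcp_pos: [506.2, 85.8, 64.6]
tool_rot: [2.972, 0.957, 0.05]
wrist_force: [0.2, 0.4, 0.9]
finger_gap: -0.002
t 4.3 tcp [506.2  85.8  64.6] yhead -54.3 tilt [ 0.036 -0.008 -0.999] F [0.19 0.39 0.93] gap -0.002
shift [-0.0023  0.0008  0.0095] yaw -0.6
```

View pics/v2.png

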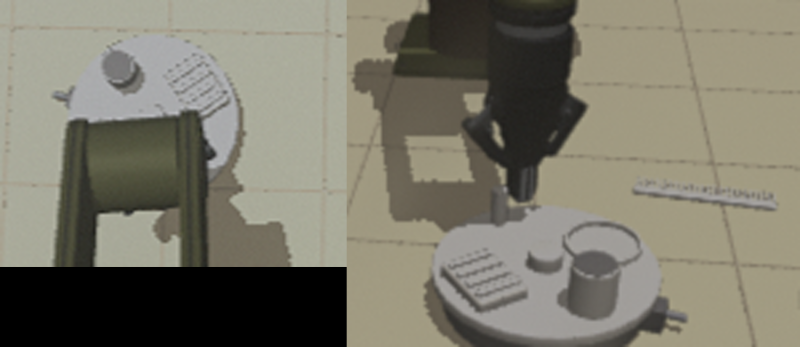

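```bash
python3 -m handwheel '[{"x":0,"y":0,"z":0.004,"yaw":0},{"x":-0.001,"y":0,"z":0.004,"yaw":0},{"x":0,"y":0,"z":0.001,"yaw":0},{"x":0,"y":0,"z":0,"yaw":0}]'; python3 -m handwheel '[{"x":0,"y":0.001,"z":0,"yaw":0},{"x":0,"y":0.001,"z":0,"yaw":0},{"x":0,"y":0.001,"z":0,"yaw":-0.5},{"x":0,"y":0,"z":0,"yaw":0}]';python3 -c "
from h import *
goto(505.2,83.7,55,-53.7)"
```

```text
time: 4.8
tcp_pos: [508.0, 85.7, 58.1]
tool_rot: [2.971, 0.957, 0.06]
wrist_force: [-0.9, 0.3, -0.6]
finger_gap: 0.005
time: 5.2
tcp_pos: [509.0, 83.7, 58.0]
tool_rot: [2.967, 0.972, 0.057]
wrist_force: [-1.3, 0.7, -0.1]
finger_gap: -0.001
t 5.2 tcp [509.   83.7  58. ] yhead -53.8 tilt [ 0.041 -0.007 -0.999] F [-1.35  0.69 -0.11] gap -0.001
shift [-0.0032 -0.0023  0.0029] yaw -0.1
```

```bash
for i in 1 ; do python3 -m handwheel '[{"x":-0.0006,"y":0.0015,"z":0,"yaw":-0.8},{"x":-0.0006,"y":0.0015,"z":0,"yaw":-0.8},{"x":-0.0006,"y":0.0015,"z":0,"yaw":-0.8},{"x":-0.0006,"y":0.0015,"z":0,"yaw":-0.8},{"x":-0.0006,"y":0.0015,"z":0,"yaw":-0.8},{"x":0,"y":0,"z":0,"yaw":0}]';done; python3 -c "
from h import *
goto(509,83.7,55,-53.7)"
```

```text
time: 5.8
tcp_pos: [512.0, 76.2, 58.1]
tool_rot: [2.928, 1.083, 0.058]
wrist_force: [0.2, 1.6, -0.1]
finger_gap: -0.0
t 5.8 tcp [512.   76.2  58.1] yhead -49.4 tilt [ 0.042 -0.005 -0.999] F [ 0.19  1.64 -0.05] gap -0.0
shift [ 0.0025 -0.0078  0.003 ] yaw 4.3
```

```bash
for i in 1 ; do python3 -m handwheel '[{"x":-0.0004,"y":0.0015,"z":0,"yaw":-0.9},{"x":-0.0004,"y":0.0015,"z":0,"yaw":-0.9},{"x":-0.0004,"y":0.0015,"z":0,"yaw":-0.9},{"x":-0.0004,"y":0.0015,"z":0,"yaw":-0.9},{"x":0,"y":0,"z":0,"yaw":0}]';done; python3 -c "
from h import *
goto(509,83.7,55,-53.7)"
```

```text
time: 6.3
tcp_pos: [514.7, 69.9, 58.2]
tool_rot: [2.888, 1.182, 0.056]
wrist_force: [-0.7, 0.9, 1.1]
finger_gap: 0.002
t 6.3 tcp [514.7  69.9  58.2] yhead -45.5 tilt [ 0.041 -0.005 -0.999] F [-0.71  0.91  1.15] gap 0.002
shift [ 0.0055 -0.0139  0.0029] yaw 8.2
```

```bash
for i in 1 ; do python3 -m handwheel '[{"x":-0.0004,"y":0.0015,"z":0,"yaw":-0.9},{"x":-0.0004,"y":0.0015,"z":0,"yaw":-0.9},{"x":-0.0004,"y":0.0015,"z":0,"yaw":-0.9},{"x":0,"y":0,"z":0,"yaw":0}]';done; python3 -c "
from h import *
goto(509,83.7,55,-53.7)"
```

```text
time: 6.7
tcp_pos: [516.9, 65.6, 58.2]
tool_rot: [2.856, 1.256, 0.054]
wrist_force: [-0.5, 1.9, -0.4]
finger_gap: -0.0
t 6.7 tcp [516.9  65.6  58.2] yhead -42.5 tilt [ 0.04  -0.005 -0.999] F [-0.47  1.92 -0.37] gap -0.0
shift [ 0.0079 -0.0182  0.0028] yaw 11.2
```

```bash
cat >> h.py <<'E'
AX=np.array([583,113.])
def post():
    s=bot.snapshot("scene")
    for n,z in(("post",62),("plunger_end",16)):
        for q in bot.spot_point(n,"scene")[:1]:
            p=atz(s,q["at"],z)[:2]-AX;print(n,round(q["conf"],2),np.array(q["at"]).round(1),p.round(1),"r",np.hypot(*p).round(1),"ang",(np.degrees(np.arctan2(p[1],p[0]))%360).round(1))
    return s
E
python3 -m handwheel '[{"x":-0.0004,"y":0.0015,"z":0,"yaw":-1.2},{"x":-0.0004,"y":0.0015,"z":0,"yaw":-1.2},{"x":-0.0004,"y":0.0015,"z":0,"yaw":-1.2},{"x":0,"y":0,"z":0,"yaw":0}]'; python3 -c "
from h import *
goto(509,83.7,55,-53.7)
s=post();cv2.imwrite('pics/v3.png',cv2.resize(s['frame'][100:240,220:400,::-1],(0,0),fx=3,fy=3,interpolation=2))"
```

```text
time: 7.1
tcp_pos: [519.5, 61.2, 58.2]
tool_rot: [2.81, 1.353, 0.052]
wrist_force: [-0.5, 1.1, 0.4]
finger_gap: 0.001
t 7.1 tcp [519.5  61.2  58.2] yhead -38.6 tilt [ 0.04  -0.006 -0.999] F [-0.48  1.06  0.45] gap 0.001
shift [ 0.011  -0.0223  0.0027] yaw 15.1
post 0.8 [282.  174.7] [-78.3 -60.3] r 98.8 ang 217.6
plunger_end 0.58 [355.8 220.3] [ 32.7 124.1] r 128.4 ang 75.2
```

View pics/v3.png

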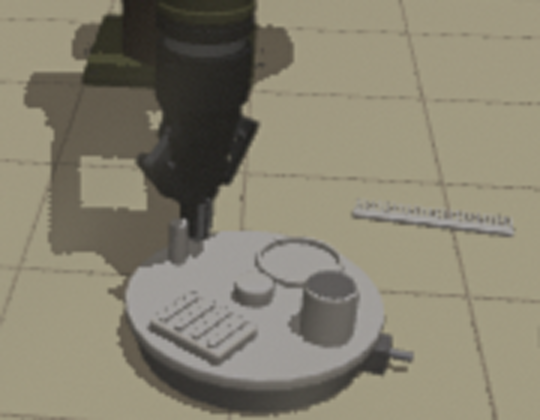

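```bash
python3 -m handwheel '[{"x":-0.0004,"y":0.0015,"z":0,"yaw":-1.3},{"x":-0.0004,"y":0.0015,"z":0,"yaw":-1.3},{"x":-0.0004,"y":0.0015,"z":0,"yaw":-1.3},{"x":0,"y":0,"z":0,"yaw":0}]'
```

```text
time: 7.65
tcp_pos: [521.8, 57.8, 58.3]
tool_rot: [2.758, 1.455, 0.05]
wrist_force: [-0.9, 0.8, 0.2]
finger_gap: -0.003
```

```bash
python3 -m handwheel '[{"x":-0.0004,"y":0.0015,"z":0,"yaw":-1.2},{"x":-0.0004,"y":0.0015,"z":0,"yaw":-1.2},{"x":-0.0004,"y":0.0015,"z":0,"yaw":-1.2},{"x":0,"y":0,"z":0,"yaw":0}]'; python3 -c "
from h import *
goto(509,83.7,55,-53.7)"
```

```text
time: 8.05
tcp_pos: [524.5, 54.2, 58.2]
tool_rot: [2.707, 1.548, 0.047]
wrist_force: [-1.1, 2.3, 0.6]
finger_gap: -0.002
t 8.05 tcp [524.5  54.2  58.2] yhead -30.5 tilt [ 0.037 -0.005 -0.999] F [-1.08  2.32  0.62] gap -0.002
shift [ 0.0175 -0.0284  0.0025] yaw 23.2
```

```bash
python3 -m handwheel '[{"x":-0.0004,"y":0.0015,"z":0,"yaw":-1.0},{"x":-0.0004,"y":0.0015,"z":0,"yaw":-1.0},{"x":-0.0004,"y":0.0015,"z":0,"yaw":-1.0},{"x":0,"y":0,"z":0,"yaw":0}]'
```

```text
time: 8.45
tcp_pos: [524.7, 52.6, 58.1]
tool_rot: [2.667, 1.626, 0.041]
wrist_force: [-1.6, 1.0, 1.1]
finger_gap: 0.0
```

```bash
python3 -m handwheel '[{"x":-0.0004,"y":0.0015,"z":0,"yaw":-1.0},{"x":-0.0004,"y":0.0015,"z":0,"yaw":-1.0},{"x":-0.0004,"y":0.0015,"z":0,"yaw":-1.0},{"x":0,"y":0,"z":0,"yaw":0}]'; python3 -c "
from h import *
goto(509,83.7,55,-53.7)"
```

```text
time: 8.85
tcp_pos: [524.3, 51.1, 57.9]
tool_rot: [2.624, 1.704, 0.033]
wrist_force: [-2.1, 2.8, 0.1]
finger_gap: -0.001
t 8.85 tcp [524.3  51.1  57.9] yhead -24.0 tilt [ 0.024  0.001 -1.   ] F [-2.12  2.81  0.12] gap -0.001
shift [ 0.0235 -0.0273  0.0026] yaw 29.7
```

```bash
python3 -m handwheel '[{"x":0,"y":0.002,"z":0,"yaw":0},{"x":0,"y":0.003,"z":0,"yaw":0},{"x":0,"y":0.003,"z":0,"yaw":0}]'; python3 -c "
from h import *
goto(509,83.7,55,-53.7)"
```

```text
time: 9.15
tcp_pos: [529.5, 47.9, 58.0]
tool_rot: [2.625, 1.707, 0.027]
wrist_force: [-0.9, -0.1, -0.1]
finger_gap: 0.003
t 9.15 tcp [529.5  47.9  58. ] yhead -23.9 tilt [ 0.02   0.001 -1.   ] F [-0.9  -0.07 -0.07] gap 0.003
shift [ 0.0244 -0.0333  0.0026] yaw 29.8
```

```bash
python3 -c "
from h import *
s=post();cv2.imwrite('pics/v4.png',cv2.resize(s['frame'][100:240,220:400,::-1],(0,0),fx=3,fy=3,interpolation=2))"
```

```text
plunger_end 0.48 [358.6 221.1] [ 35.  130.4] r 135.0 ang 75.0
```

View pics/v4.png

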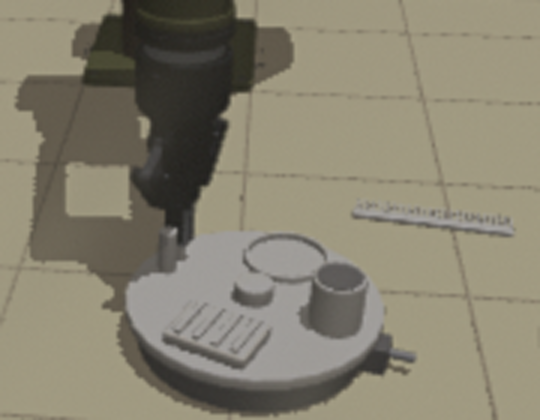

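```bash
python3 -c "
from h import *
s=bot.snapshot('scene')
for a in(235,240,245,250,255,260):
  t=np.radians(a);print(a,*[proj(s,[583+80*np.cos(t),113+80*np.sin(t),z]).round(1) for z in (42,82)])
"; python3 -m handwheel '[{"x":0,"y":0.002,"z":0,"yaw":-1},{"x":0,"y":0.003,"z":0,"yaw":-1}]'
```

```text
235 [278.8 187.8] [279.2 174.6]
240 [277.2 189. ] [277.5 175.7]
245 [275.7 190.3] [276.  176.9]
250 [274.4 191.6] [274.7 178.3]
255 [273.4 193.1] [273.6 179.7]
260 [272.5 194.6] [272.7 181.1]
time: 9.55
tcp_pos: [536.4, 45.2, 58.4]
tool_rot: [2.59, 1.754, 0.032]
wrist_force: [-0.4, -1.2, -0.5]
finger_gap: 0.0
```

```bash
python3 -m handwheel '[{"x":0,"y":0.002,"z":0,"yaw":-1.8},{"x":-0.0005,"y":0.002,"z":0,"yaw":-1.8},{"x":-0.0005,"y":0.002,"z":0,"yaw":-1.8}]';python3 -c "
from h import *
goto(509,83.7,55,-53.7);post()"
```

```text
time: 9.85
tcp_pos: [539.7, 42.5, 58.2]
tool_rot: [2.502, 1.883, 0.025]
wrist_force: [-5.2, 3.6, 3.2]
finger_gap: 0.001
t 9.85 tcp [539.7  42.5  58.2] yhead -16.1 tilt [ 0.019  0.001 -1.   ] F [-5.19  3.65  3.24] gap 0.001
shift [ 0.0311 -0.0409  0.0027] yaw 37.6
post 0.74 [271.5 185. ] [-26.6 -82.8] r 86.9 ang 252.2
plunger_end 0.68 [ 96.6 199.5] [  23.8 -535.5] r 536.0 ang 272.5
```

```bash
python3 -m handwheel '[{"x":0,"y":0.0025,"z":0,"yaw":-0.5},{"x":0,"y":0.003,"z":0,"yaw":-0.5}]';python3 -c "
from h import *
goto(509,83.7,55,-53.7);post()"
```

```text
time: 10.2
tcp_pos: [540.2, 41.7, 57.7]
tool_rot: [2.492, 1.906, 0.015]
wrist_force: [-7.1, 2.2, 5.3]
finger_gap: -0.003
t 10.2 tcp [540.2  41.7  57.7] yhead -15.2 tilt [ 0.01   0.002 -1.   ] F [-7.05  2.23  5.27] gap -0.003
shift [ 0.0323 -0.0412  0.0025] yaw 38.5
post 0.78 [273.5 182.8] [-37.2 -78.7] r 87.1 ang 244.7
plunger_end 0.47 [357.4 218.3] [ 24.5 128.6] r 130.9 ang 79.2
```

```bash
python3 -c "
from h import *
a=cv2.imread('pics/scene0.png')[205:232,335:370];s=bot.snapshot('scene');b=s['frame'][205:232,335:370,::-1]
cv2.imwrite('pics/v5.png',cv2.resize(np.hstack([a,b]),(0,0),fx=10,fy=10,interpolation=0))
g=lambda i:cv2.cvtColor(np.ascontiguousarray(i),6).astype(int)
for r in range(11,19):print(g(a)[r,15:28],g(b)[r,15:28])
for r in(126,128,132,135):
  for t in(75,78): print(r,t,proj(s,[583+r*np.cos(np.radians(t)),113+r*np.sin(np.radians(t)),16]).round(1))
"
```

```text
[110 123 122 133 136 148 149 149 150 151 149 149 149] [111 121 122 124 121 127 143 152 153 152 153 155 152]
[104 111 115 120 120 118 125 140 150 150 150 150 149] [ 90  96 101 106 109 117 129 152 153 153 152 153 153]
[ 83  86  92  97 103 108 114 124 148 150 149 149 149] [ 87  87  79  81  83  99 136 151 153 152 152 153 153]
[111  88  83  78  78  82  92 117 148 150 149 150 150] [145 148 142 120  99  98 135 152 154 152 153 153 153]
[143 145 144 138 117  97  89 115 148 150 150 149 149] [151 154 152 151 147 145 150 153 153 153 154 154 153]
[114 148 150 149 145 144 144 144 150 150 149 150 149] [104 105 115 150 154 154 153 153 153 153 153 153 153]
[ 96 101 102 102 113 146 151 149 150 150 149 149 150] [ 96  96  97 115 151 154 152 153 154 153 153 152 153]
[136  98  92  92  91 117 147 150 150 150 149 149 149] [148 145 137 113 151 154 154 152 152 152 153 152 153]
126 75 [354.8 220.2]
126 78 [355.2 218.6]
128 75 [355.6 220.4]
128 78 [356.  218.7]
132 75 [357.3 220.8]
132 78 [357.8 219.1]
135 75 [358.6 221.1]
135 78 [359.  219.3]
```

View pics/v5.png

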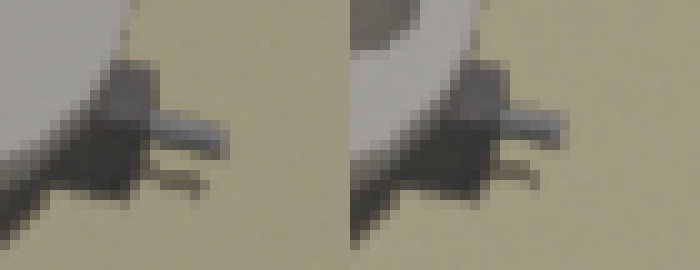

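```bash
python3 -m handwheel '[{"x":0,"y":0.003,"z":0,"yaw":0},{"x":0,"y":0.0035,"z":0,"yaw":0}]';python3 -c "
from h import *
goto(509,83.7,55,-53.7)"
```

```text
time: 10.6
tcp_pos: [540.3, 41.2, 57.1]
tool_rot: [-2.493, -1.905, -0.003]
wrist_force: [-7.1, 3.5, 5.2]
finger_gap: 0.003
t 10.6 tcp [540.3  41.2  57.1] yhead -15.2 tilt [-0.001  0.004 -1.   ] F [-7.14  3.48  5.23] gap 0.003
shift [ 0.0327 -0.0414  0.0023] yaw 38.5
```

```bash
python3 -m handwheel '[{"x":0,"y":0.0045,"z":0,"yaw":0},{"x":0,"y":0.005,"z":0,"yaw":0}]';python3 -c "
from h import *
goto(509,83.7,55,-53.7)"
```

```text
time: 10.8
tcp_pos: [540.9, 40.5, 56.2]
tool_rot: [-2.485, -1.897, 0.014]
wrist_force: [-10.9, 4.6, 7.8]
finger_gap: 0.004
t 10.8 tcp [540.9  40.5  56.2] yhead -15.3 tilt [-0.017  0.007 -1.   ] F [-10.89   4.57   7.8 ] gap 0.004
shift [ 0.0333 -0.0421  0.002 ] yaw 38.4
```

```bash
python3 -c "
from h import *
for i in range(5):
  s=bot.snapshot('scene');q=bot.sense();print(q['time'],q['wrist_force'].round(1),q['tcp_pos'].round(1))
b=s['frame'][205:232,335:370,::-1]
g=cv2.cvtColor(np.ascontiguousarray(b),6).astype(int)
for r in range(11,16):print(g[r,15:28])
"
```

```text
10.85 [-9.1  3.9  6.8] [541.1  40.4  56.1]
10.9 [-8.8  4.4  6.8] [541.1  40.4  56.1]
10.95 [-9.2  4.   5.5] [541.1  40.4  56.1]
11.0 [-8.8  4.6  6. ] [541.1  40.4  56.2]
11.05 [-9.5  3.4  6.6] [541.   40.4  56.1]
[ 92 109 116 119 123 125 135 153 153 154 153 153 153]
[ 77  86  88  96  99 105 123 152 154 153 153 153 153]
[120 119  90  86  81  91 134 153 154 152 153 153 152]
[147 148 144 147 141 126 149 154 153 153 152 154 153]
[105 106 117 150 151 150 154 153 154 153 153 153 153]
```

```bash
python3 -m handwheel '[{"x":0,"y":-0.003,"z":0,"yaw":0},{"x":0,"y":-0.005,"z":0,"yaw":0},{"x":0,"y":-0.007,"z":0,"yaw":0},{"x":0,"y":0,"z":-0.02,"yaw":0},{"x":0,"y":0,"z":-0.03,"yaw":0},{"x":0,"y":0,"z":-0.04,"yaw":0},{"x":0,"y":0,"z":-0.04,"yaw":0},{"x":0,"y":0,"z":-0.03,"yaw":0},{"x":0,"y":0,"z":0,"yaw":0}]' 1;python3 -c "
from h import *
goto(525,-201,120,-53.7)"
```

```text
time: 11.95
tcp_pos: [523.1, 43.6, 219.0]
tool_rot: [-2.477, -1.89, 0.037]
wrist_force: [1.0, -0.4, 0.0]
finger_gap: 0.999
t 11.95 tcp [523.1  43.6 219. ] yhead -15.3 tilt [-0.034  0.006 -0.999] F [ 0.96 -0.36  0.03] gap 0.999
shift [-0.235   0.0698  0.0975] yaw 38.4
```

```bash
python3 -m handwheel '[{"x":-0.035,"y":0.01,"z":0,"yaw":0},{"x":-0.04,"y":0.012,"z":0,"yaw":0},{"x":-0.04,"y":0.012,"z":0,"yaw":0},{"x":-0.04,"y":0.012,"z":0,"yaw":0},{"x":-0.035,"y":0.01,"z":0,"yaw":0},{"x":-0.02,"y":0.005,"z":0,"yaw":0},{"x":0,"y":0,"z":0,"yaw":-8},{"x":0,"y":0,"z":0,"yaw":-8},{"x":0,"y":0,"z":0,"yaw":-8},{"x":0,"y":0,"z":0,"yaw":-8},{"x":0,"y":0,"z":0,"yaw":-8},{"x":0,"y":0,"z":0,"yaw":-8},{"x":0,"y":0,"z":0,"yaw":-8},{"x":0,"y":0,"z":0,"yaw":-8},{"x":0,"y":0,"z":0,"yaw":-8},{"x":0,"y":0,"z":0,"yaw":-8},{"x":0,"y":0,"z":0,"yaw":-8},{"x":0,"y":0,"z":0,"yaw":0}]' ;python3 -c "
from h import *
np.set_printoptions(precision=1,suppress=True)
goto(525,-201,60,73)
for c in('top','scene'):
  s=bot.snapshot(c);f=s['frame'];cv2.imwrite(f'pics/{c}6.png',f[:,:,::-1])
  for n,z in(('well',42),('post',62),('axis',42),('tin_center',21)):
    for q in bot.spot_point(n,c)[:1]: print(c,n,q['conf'],np.array(q['at']),atz(s,q['at'],z))
  q=bot.cut_out('tin_center',c)
  if q: print('tinfit',q[0]['conf'],*fit(s,q[0]['pixels'],526,-201,0,42,28.5))
  q=bot.cut_out('tray',c)
  if q: print('trayfit',q[0]['conf'],*fit(s,q[0]['pixels'],583,113,30,42,105))
  u,v,w,h=(170,150,80,75) if c=='top' else (260,160,90,70)
  cv2.imwrite(f'pics/crop_{c}6.png',cv2.resize(f[v:v+h,u:u+w,::-1],(0,0),fx=6,fy=6,interpolation=2))
a=cv2.imread('pics/crop_top6.png');b=cv2.imread('pics/crop_scene6.png')
o=np.zeros((450,1020,3),np.uint8);o[:,:480]=a;o[:420,480:]=b;cv2.imwrite('pics/v6.png',cv2.resize(o,(799,353)))
"
```

```text
time: 13.75
tcp_pos: [532.3, -193.1, 203.1]
tool_rot: [-0.376, -3.094, 0.015]
wrist_force: [0.4, 0.0, -0.0]
finger_gap: 0.996
t 13.75 tcp [ 532.3 -193.1  203.1] yhead 76.1 tilt [-0. -0. -1.] F [ 0.5  0.1 -0. ] gap 0.996
shift [ 0.  -0.   0.1] yaw 3.1
top well 0.74 [201.6 206.2] [510.6 128.4  42. ]
top post 0.8 [227.2 187.6] [571.1  46.1  62. ]
top axis 0.93 [211.7 181.4] [592.6  98.3  42. ]
top tin_center 0.52 [305.8 205.8] [ 521.4 -213.3   21. ]
tinfit 0.48 [ 517.6 -202.9] 1.2451418067226891
trayfit 0.73 [584.1 113.4] 0.03702876984126984
scene well 0.69 [312.2 185. ] [514.2 132.1  42. ]
scene post 0.64 [272.9 184.8] [555.1  33.6  62. ]
scene axis 0.83 [302.  197.6] [573.9 107.7  42. ]
scene tin_center 0.74 [186.9 187.6] [ 532.7 -200.1   21. ]
tinfit 0.66 [ 517.8 -202.8] 0.20647609819121446
trayfit 0.84 [576.5 112.9] 0.03288409703504043
```

View pics/v6.png

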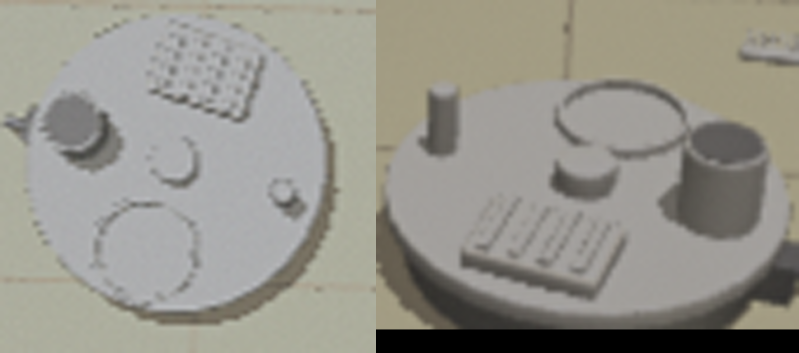

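```bash
cat >> h.py <<'E'
E
python3 -c "
from h import *
from scipy.optimize import least_squares
np.set_printoptions(precision=1,suppress=True)
f=6*799/1020
pts=dict(top=[((175.5,161),58,0,0),((283,191),82,80,0),((147,252.5),47,65,-90)],scene=[((585,160),58,0,0),((443,91),82,80,0),((622,117),47,65,-90)])
off=dict(top=(170,150,0),scene=(260,160,376))
S={c:bot.snapshot(c) for c in pts}
def res(p,cs):
  o=[]
  for c in cs:
    for (X,Y),z,r,a in pts[c]:
      u,v,w=off[c];px=np.array([(X-w+.5)/f-.5+u,(Y+.5)/f-.5+v])
      t=p[2]+np.radians(a);o+=list(proj(S[c],[p[0]+r*np.cos(t),p[1]+r*np.sin(t),z])-px)
  return np.array(o)
for cs in(['top'],['scene'],['top','scene']):
  q=least_squares(res,[583,113,4.4],args=(cs,));p=q.x;t=p[2]-np.pi/2
  print(cs,p[:2],np.degrees(p[2])%360,'well',p[:2]+65*np.array([np.cos(t),np.sin(t)]),'res',q.fun.round(1))
"
```

```text
['top'] [582.2 112.8] 254.16958908295746 well [519.7 130.5] res [-0.2 -0.   0.2  0.1 -0.  -0. ]
['scene'] [581.  112.4] 253.33149062433867 well [518.7 131. ] res [ 0.2  0.4 -0.1 -0.2 -0.1 -0.2]
['top', 'scene'] [581.8 112.6] 253.80090215118938 well [519.4 130.8] res [-0.2  0.1  0.2  0.3 -0.1  0.   0.3  0.6 -0.1  0.1 -0.2 -0.1]
```

```bash
python3 -c "
from h import *
goto(525.5,-201,10,74)"; python3 -m handwheel '[{"x":-0.004,"y":-0.005,"z":0.012,"yaw":1},{"x":-0.004,"y":-0.004,"z":0.012,"yaw":1},{"x":0,"y":0,"z":0.012,"yaw":0},{"x":0,"y":0,"z":0.012,"yaw":0},{"x":0,"y":0,"z":0.012,"yaw":0},{"x":0,"y":0,"z":0.012,"yaw":0},{"x":0,"y":0,"z":0.012,"yaw":0},{"x":0,"y":0,"z":0.012,"yaw":0},{"x":0,"y":0,"z":0.012,"yaw":0},{"x":0,"y":0,"z":0.012,"yaw":0},{"x":0,"y":0,"z":0,"yaw":0}]' ;python3 -c "
from h import *
goto(525.5,-201,10,74)"
```

```text
t 14.55 tcp [ 532.3 -192.8  204.2] yhead 76.1 tilt [-0.025 -0.006 -1.   ] F [-0.38  0.02  0.14] gap 1.001
shift [ 0.0002 -0.0073  0.1943] yaw 2.1
time: 15.65
tcp_pos: [533.4, -204.6, 71.2]
tool_rot: [-0.436, -3.082, 0.013]
wrist_force: [-0.1, 0.6, -0.6]
finger_gap: 1.0
t 15.65 tcp [ 533.4 -204.6   71.2] yhead 73.9 tilt [-0.029 -0.004 -1.   ] F [-0.12  0.59 -0.58] gap 1.0
shift [0.0069 0.002  0.0614] yaw -0.1
```

```bash
python3 -m handwheel '[{"x":0.003,"y":0.001,"z":0.012,"yaw":0},{"x":0.003,"y":0.001,"z":0.012,"yaw":0},{"x":0.001,"y":0,"z":0.012,"yaw":0},{"x":0,"y":0,"z":0.012,"yaw":0},{"x":0,"y":0,"z":0.006,"yaw":0},{"x":0,"y":0,"z":0,"yaw":0}]' ;python3 -c "
from h import *
goto(525.5,-201,10,74)
s=bot.snapshot('scene');cv2.imwrite('pics/v7.png',cv2.resize(s['frame'][90:220,130:260,::-1],(0,0),fx=4,fy=4,interpolation=2))"
```

```text
time: 16.25
tcp_pos: [528.0, -202.0, 15.7]
tool_rot: [-0.436, -3.087, 0.015]
wrist_force: [0.0, 0.8, -1.1]
finger_gap: 1.002
t 16.25 tcp [ 528.  -202.    15.7] yhead 73.9 tilt [-0.025 -0.006 -1.   ] F [ 0.04  0.8  -1.13] gap 1.002
shift [0.0026 0.0003 0.0058] yaw -0.1
```

View pics/v7.png

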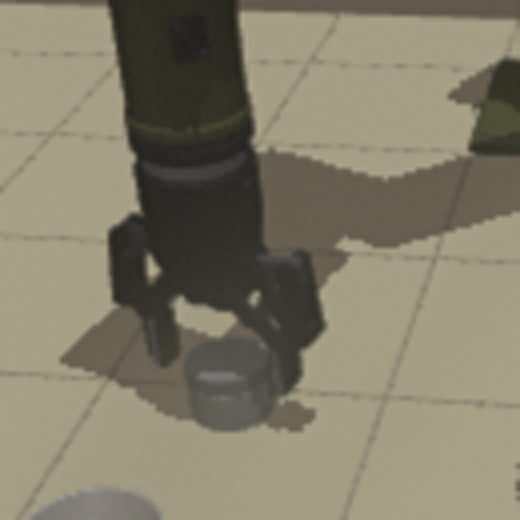

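```bash
python3 -m handwheel '[{"x":0.002,"y":0.001,"z":0.003,"yaw":0},{"x":0.001,"y":0.001,"z":0.002,"yaw":0},{"x":0,"y":0,"z":0,"yaw":0}]'; python3 -m handwheel '[{"x":0,"y":0,"z":0,"yaw":0},{"x":0,"y":0,"z":0,"yaw":0},{"x":0,"y":0,"z":0,"yaw":0},{"x":0,"y":0,"z":0,"yaw":0},{"x":0,"y":0,"z":0,"yaw":0},{"x":0,"y":0,"z":0,"yaw":0}]' -1 30 ;python3 -c "
from h import *
goto(525.5,-201,10,74)"
```

```text
time: 16.6
tcp_pos: [526.7, -199.7, 11.7]
tool_rot: [-0.437, -3.09, 0.016]
wrist_force: [0.4, 0.3, 0.2]
finger_gap: 0.999
time: 17.2
tcp_pos: [527.2, -199.9, 12.6]
tool_rot: [-0.437, -3.091, 0.017]
wrist_force: [-0.0, -0.5, -0.1]
finger_gap: 0.656
t 17.2 tcp [ 527.2 -199.9   12.6] yhead 73.9 tilt [-0.021 -0.008 -1.   ] F [-0.03 -0.45 -0.07] gap 0.656
shift [ 0.0013 -0.0015  0.0027] yaw -0.1
```

```bash
python3 -m handwheel '[{"x":0,"y":0,"z":-0.005,"yaw":0},{"x":0,"y":0,"z":-0.012,"yaw":0},{"x":0,"y":0,"z":-0.015,"yaw":0},{"x":0,"y":0,"z":-0.015,"yaw":0},{"x":0,"y":0,"z":-0.015,"yaw":0},{"x":0,"y":0,"z":-0.015,"yaw":0},{"x":0,"y":0,"z":-0.015,"yaw":0},{"x":0,"y":0,"z":-0.015,"yaw":0},{"x":0,"y":0,"z":-0.01,"yaw":0},{"x":0,"y":0,"z":0,"yaw":0}]';python3 -c "
from h import *
goto(519.4,130.8,120,74)"
```

```text
time: 18.2
tcp_pos: [529.6, -198.7, 140.5]
tool_rot: [-0.437, -3.093, 0.018]
wrist_force: [0.9, -0.6, -1.0]
finger_gap: 0.657
t 18.2 tcp [ 529.6 -198.7  140.5] yhead 73.9 tilt [-0.019 -0.009 -1.   ] F [ 0.87 -0.62 -1.04] gap 0.657
shift [0.1008 0.314  0.0178] yaw -0.1
```

```bash
python3 -m handwheel '[{"x":0.006,"y":0.02,"z":0,"yaw":0},{"x":0.009,"y":0.028,"z":0,"yaw":0},{"x":0.009,"y":0.028,"z":0,"yaw":0},{"x":0.009,"y":0.028,"z":0,"yaw":0},{"x":0.009,"y":0.028,"z":0,"yaw":0},{"x":0.009,"y":0.028,"z":0,"yaw":0},{"x":0.009,"y":0.028,"z":0,"yaw":0},{"x":0.009,"y":0.028,"z":0,"yaw":0},{"x":0.009,"y":0.028,"z":0,"yaw":0},{"x":0.009,"y":0.028,"z":0,"yaw":0},{"x":0.006,"y":0.02,"z":0,"yaw":0},{"x":0,"y":0,"z":0,"yaw":0}]';python3 -c "
from h import *
goto(519.4,130.8,90,74)"
```

```text
time: 19.4
tcp_pos: [517.2, 117.6, 132.8]
tool_rot: [-0.443, -3.085, 0.021]
wrist_force: [-0.4, -0.5, -1.5]
finger_gap: 0.656
t 19.4 tcp [517.2 117.6 132.8] yhead 73.7 tilt [-0.027 -0.01  -1.   ] F [-0.42 -0.5  -1.54] gap 0.656
shift [0.0007 0.014  0.0426] yaw -0.3
```

```bash
python3 -m handwheel '[{"x":0,"y":0.005,"z":0.01,"yaw":0},{"x":0,"y":0.005,"z":0.01,"yaw":0},{"x":0,"y":0.003,"z":0.01,"yaw":0},{"x":0,"y":0.001,"z":0.01,"yaw":0},{"x":0,"y":0,"z":0.01,"yaw":0},{"x":0,"y":0,"z":0,"yaw":0}]';python3 -c "
from h import *
np.set_printoptions(precision=1,suppress=True)
goto(519.4,130.8,55,74)
z=bot.sense()['tcp_pos'][2]-12.6;print('bottom',z)
o=np.zeros((480,800,3),np.uint8)
for i,c in enumerate(('top','scene')):
  s=bot.snapshot(c)
  for q in bot.spot_point('tin_center',c)[:1]: print(c,q['conf'],atz(s,q['at'],z+21))
  for q in bot.cut_out('tin_center',c)[:1]: print(q['conf'],q['bbox'],*fit(s,q['pixels'],519,131,z,z+42,28.5))
  x,y,w=(165,160,80) if c=='top' else (272,125,80)
  o[:480,400*i:400*i+400]=cv2.resize(s['frame'][y:y+96,x:x+w,::-1],(400,480),interpolation=2)
  print(c,'well ring proj',proj(s,[519.4,130.8,48]))
cv2.imwrite('pics/v8.png',o)"
```

```text
time: 20.0
tcp_pos: [518.3, 128.3, 76.1]
tool_rot: [-0.445, -3.08, 0.025]
wrist_force: [-0.8, 0.3, -0.8]
finger_gap: 0.656
t 20.0 tcp [518.3 128.3  76.1] yhead 73.6 tilt [-0. -0. -1.] F [-0.8  0.3 -0.8] gap 0.656
shift [-0.  0.  0.] yaw -0.4
bottom 63.45819666806705
top well ring proj [200.8 203.3]
scene 0.66 [504.5 132.6  84.5]
0.91 [312.4, 168.7, 22.6, 26.5] [511. 128.] 0.07308266932270917
scene well ring proj [311.8 184.1]
```

View pics/v8.png

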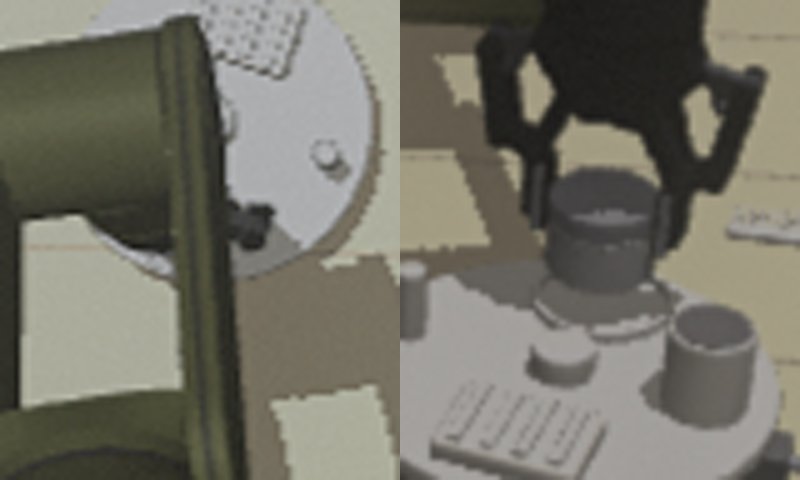

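```bash
python3 -m handwheel '[{"x":0,"y":0.002,"z":0.003,"yaw":0},{"x":0,"y":0.001,"z":0.003,"yaw":0},{"x":0,"y":0,"z":0.003,"yaw":0},{"x":0,"y":0,"z":0,"yaw":0},{"x":0,"y":0,"z":0,"yaw":0}]';python3 -c "
from h import *
goto(519.2,131.1,55,74)"
```

```text
time: 20.8
tcp_pos: [522.0, 132.4, 70.2]
tool_rot: [-0.445, -3.088, 0.021]
wrist_force: [0.2, 0.2, -0.9]
finger_gap: 0.655
t 20.8 tcp [522.  132.4  70.2] yhead 73.6 tilt [-0.023 -0.01  -1.   ] F [ 0.19  0.21 -0.95] gap 0.655
shift [ 0.002  -0.0018  0.0152] yaw -0.4
```

```bash
python3 -m handwheel '[{"x":0.001,"y":-0.001,"z":0.003,"yaw":0},{"x":0.001,"y":-0.001,"z":0.002,"yaw":0},{"x":0,"y":0,"z":0,"yaw":0},{"x":0,"y":0,"z":0,"yaw":0}]';python3 -c "
from h import *
goto(519.2,131.1,55,74)"
```

```text
time: 21.2
tcp_pos: [518.9, 130.8, 64.7]
tool_rot: [-0.445, -3.088, 0.022]
wrist_force: [1.0, -0.6, -0.6]
finger_gap: 0.654
t 21.2 tcp [518.9 130.8  64.7] yhead 73.6 tilt [-0.024 -0.011 -1.   ] F [ 0.96 -0.63 -0.6 ] gap 0.654
shift [-0.0004  0.0006  0.0097] yaw -0.4
```

```bash
python3 -m handwheel '[{"x":0,"y":0,"z":0.002,"yaw":0},{"x":0,"y":0,"z":0.002,"yaw":0},{"x":0,"y":0,"z":0.002,"yaw":0},{"x":0,"y":0,"z":0,"yaw":0}]';python3 -c "
from h import *
goto(519.2,131.1,55,74)"
```

```text
time: 21.6
tcp_pos: [518.9, 130.7, 58.3]
tool_rot: [-0.445, -3.088, 0.021]
wrist_force: [-0.0, -0.1, -0.9]
finger_gap: 0.654
t 21.6 tcp [518.9 130.7  58.3] yhead 73.6 tilt [-0.023 -0.01  -1.   ] F [-0.01 -0.15 -0.95] gap 0.654
shift [-0.0002  0.0005  0.0033] yaw -0.4
```

```bash
python3 -m handwheel '[{"x":0,"y":0,"z":0.001,"yaw":0},{"x":0,"y":0,"z":0.001,"yaw":0},{"x":0,"y":0,"z":0.001,"yaw":0},{"x":0,"y":0,"z":0,"yaw":0}]';python3 -c "
from h import *
goto(519.2,131.1,55,74)
s=bot.snapshot('scene');cv2.imwrite('pics/v9.png',cv2.resize(s['frame'][120:225,255:375,::-1],(0,0),fx=5,fy=5,interpolation=2))"
```

```text
time: 22.0
tcp_pos: [518.9, 130.7, 55.0]
tool_rot: [-0.445, -3.088, 0.021]
wrist_force: [0.2, -0.1, -1.6]
finger_gap: 0.654
t 22.0 tcp [518.9 130.7  55. ] yhead 73.6 tilt [-0.023 -0.01  -1.   ] F [ 0.16 -0.11 -1.56] gap 0.654
shift [-0.0001  0.0005 -0.    ] yaw -0.4
```

View pics/v9.png

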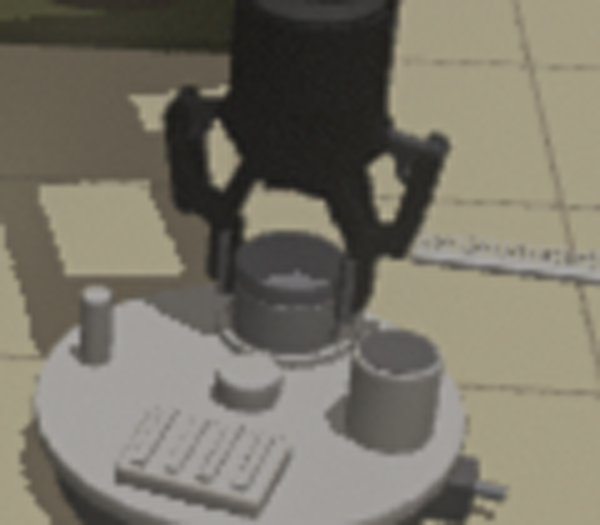

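```bash
python3 -m handwheel '[{"x":0,"y":0,"z":0.001,"yaw":0},{"x":0,"y":0,"z":0,"yaw":0}]'; python3 -m handwheel '[{"x":0,"y":0,"z":0,"yaw":0},{"x":0,"y":0,"z":0,"yaw":0},{"x":0,"y":0,"z":0,"yaw":0}]' 0.6;python3 -c "
from h import *
goto(519.2,131.1,55,74)"
```

```text
time: 22.25
tcp_pos: [519.4, 130.8, 54.8]
tool_rot: [-0.445, -3.089, 0.021]
wrist_force: [-0.6, 0.7, -1.4]
finger_gap: 0.654
time: 22.55
tcp_pos: [519.8, 130.9, 55.1]
tool_rot: [-0.445, -3.09, 0.02]
wrist_force: [0.1, 0.5, -0.2]
finger_gap: 0.799
t 22.55 tcp [519.8 130.9  55.1] yhead 73.6 tilt [-0.021 -0.01  -1.   ] F [ 0.12  0.46 -0.24] gap 0.799
shift [0.0007 0.     0.0001] yaw -0.4
```

Released; now lift straight up and back away for a final look.

```bash
python3 -m handwheel '[{"x":0,"y":0,"z":-0.004,"yaw":0},{"x":0,"y":0,"z":-0.01,"yaw":0},{"x":0,"y":0,"z":-0.015,"yaw":0},{"x":0,"y":0,"z":-0.02,"yaw":0},{"x":0,"y":0,"z":-0.025,"yaw":0},{"x":0,"y":0,"z":-0.03,"yaw":0},{"x":0,"y":0,"z":-0.03,"yaw":0},{"x":0,"y":-0.035,"z":0,"yaw":0},{"x":0,"y":-0.04,"z":0,"yaw":0},{"x":0,"y":-0.04,"z":0,"yaw":0},{"x":0,"y":-0.04,"z":0,"yaw":0},{"x":0,"y":-0.04,"z":0,"yaw":0},{"x":0,"y":-0.03,"z":0,"yaw":0},{"x":0,"y":0,"z":0,"yaw":0},{"x":0,"y":0,"z":0,"yaw":0}]';python3 -c "
from h import *
goto(519.2,131.1,55,74)
np.set_printoptions(precision=1,suppress=True)
o=np.zeros((500,800,3),np.uint8)
for i,c in enumerate(('top','scene')):
  s=bot.snapshot(c)
  for n,z in(('tin_center',63),('well',42),('lota',0),('soap_rack',0),('comb',0),('tongue_cleaner',0)):
    for q in bot.spot_point(n,c)[:1]: print(c,n,round(q['conf'],2),np.array(q['at']),atz(s,q['at'],z))
  x,y,w=(165,150,80) if c=='top' else (260,140,110)
  k=400/w;im=cv2.resize(s['frame'][y:y+int(500/k),x:x+w,::-1],(0,0),fx=k,fy=k,interpolation=2)
  o[:im.shape[0],400*i:400*i+400]=im[:500]
cv2.imwrite('pics/v10.png',o)
g=cv2.cvtColor(s['frame'],7).astype(int)
for r in range(216,221):print(g[r,350:363])"
```

```text
time: 24.05
tcp_pos: [460.6, -90.1, 210.0]
tool_rot: [-0.443, -3.107, 0.02]
wrist_force: [-0.6, 0.2, 0.4]
finger_gap: 0.798
t 24.05 tcp [460.6 -90.1 210. ] yhead 73.8 tilt [-0.005 -0.012 -1.   ] F [-0.58  0.21  0.39] gap 0.798
shift [0.0052 0.2307 0.1521] yaw -0.2
top tin_center 0.58 [205.7 201.5] [524.5 113.6  63. ]
top well 0.6 [200.4 204.3] [516.7 132.5  42. ]
top lota 0.64 [300.3 135. ] [ 764.8 -195.2    0. ]
top soap_rack 0.97 [365.5 186.8] [ 591.9 -417.3    0. ]
top comb 0.62 [230.7 191.7] [564.6  36.9   0. ]
top tongue_cleaner 0.66 [125.5 186.6] [573.5 389.9   0. ]
scene tin_center 0.98 [314.9 179.5] [520.1 137.5  63. ]
scene well 0.75 [313.6 183.7] [507.6 135.7  42. ]
scene lota 0.68 [157.4 252.4] [ 762.1 -203.3    0. ]
scene soap_rack 0.56 [ 97.  199.1] [ 584.2 -437.2    0. ]
scene comb 0.81 [361.7 171.8] [362.6 277.8   0. ]
scene tongue_cleaner 0.74 [306.2 211.4] [573.4 120.6   0. ]
[112 128 125 130 139 151 152 154 153 152 153 153 152]
[106 114 117 121 123 125 133 152 153 152 152 153 153]
[ 82  85  92  97 104 113 139 153 154 152 154 153 155]
[114  88  86  79  76  93 133 152 153 153 152 153 152]
[146 148 147 140 120 126 148 153 153 153 153 153 153]
```

View pics/v10.png

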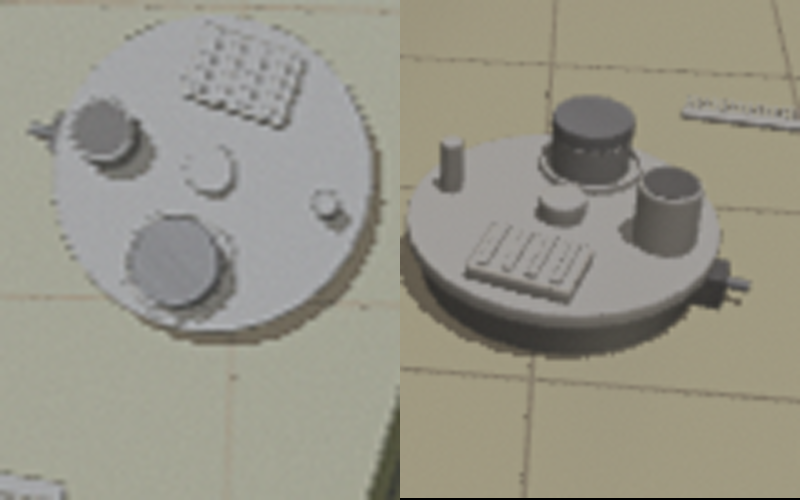

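```bash
python3 -c "
from h import *
s=bot.snapshot('top');print(atz(s,((176.5)/5-.5+165,(260.5)/5-.5+150),84))
s=bot.snapshot('scene');k=400/110;print(atz(s,((594-400+.5)/k-.5+260,(119.5)/k-.5+140),84))
print(bot.job_done())"
```

```text
[522.06625378 130.2164891   84.        ]
[520.39392286 131.15423988  84.        ]
the job is handed in; nothing more can be done
None
```

I pushed the tray anticlockwise by its post with shut fingers until it dropped into the detent. Then I set the tin in the well, let go, backed away and handed the job in at about 24 s. No verdict was reported.

- **Press:** I held it home for at least 0.25 s at about 10 N horizontally (about 12 N in total at the wrist). The highest reading I saw was about 14 N, below the 18 N limit, though I only had readings at the end of each move.
- **Lock:** the plunger tip had moved in by about 1.4 pixels, or 3.5 mm, compared with the start. It looked the same in the last picture, so the tray appears locked.
- **Tin:** it stands upright inside the ring. I measured its centre at (522.1, 130.2) from the top camera and (520.4, 131.2) from the scene camera. The well is at (519.4, 130.8), so the tin is about 1 to 3 mm off, inside the 6 mm limit.
- **Bystanders:** the lota and the soap rack show no movement beyond detector error. The comb and the tongue cleaner each showed no movement in one camera, but the other camera gave a position on the carousel, which I took as a false detection. The robot never went near either of them.

The networks' own positions for the tin and well were off by 10 to 20 mm in places. I relied instead on fitting the known layout of the tray to the pictures.

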